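Strip a blender jar: hang its lid to dry, then undo the blade cap and hold it

ROBOT

A 6-joint arm with a two-finger parallel gripper is mounted at the origin on the work surface. World frame = base frame: x ahead of the robot, y to its left, z up, the work surface at z = 0. Lengths are in m, angles in rad, forces in N, time in s.
With the tool pointing down it reaches from about 0.25 to 0.775 m from the base axis. Payload 4 kg.
Tool frame: the origin (TCP) lies at the very end of the fingers, on their centre line; the grasp point (between the pads) lies 19 mm behind it (tcp_to_grasp is the distance from the TCP to the grasp point, in m); z points along the fingers, y is the line along which they close (so a half turn about z gives the same grasp; the last joint's range is limited). The gripper opens to 94 mm and grips with 3 to 60 N. Pads are 16 mm wide; open, the fingers measure 119 mm over their backs; the gripper's body (75 mm by 177 mm) begins 78 mm behind the grasp point.
Start: joints at [1.092, 0.087, 1.371, -0, 1.684, -0.103], TCP at [0.202, 0.512, 0.206] pointing down, gripper open.
Joint ranges: [-3.1, 3.1], [-0.76, 2.03], [0.27, 2.55], [-1.08, 4.22], [0.17, 2.65], [-2.57, 2.57]. Speed limits (rad/s): [2.79, 2.79, 3.14, 3.14, 3.14, 3.14].

INTERFACE

Orientations are given as [roll, pitch, yaw] about the fixed x, y, z axes, in that order (R = Rz(yaw) Ry(pitch) Rx(roll)).
In Python, from bench import * gives the robot as it stands.
- The arm moves only by the shell command python3 -m creep 'ROWS'. ROWS is rows parted by semicolons, their numbers by spaces, 1 to 20 of them, each of 5 numbers: the finger opening in m, then dx, dy, dz in m, then a turn about the tool's z in rad; each row shifts and turns the commanded pose from where the row before left it, along the tool's axes as they then stand; what a row does not reach is not made up. A row lasts 1/12 s, in which the tool goes at most 0.0417 m and 0.125 rad, less where a joint would pass 70% of its speed; a pose out of reach is approached as far as the arm can. The fingers move at their own pace and stop on an object; the grip force is fixed at half the most. Time passes only in rows, so rows that do not move let the fingers close. It prints the time, the measured TCP pose, the force, the opening and the grip force at its end.
- get_obs(): the state, without advancing time (a new reading comes with each control period).
- snapshot(name): name is "scene" or "top" or "wrist"; returns a dict with "color" (384x512x3 uint8, blue, green, red), "fx", "fy", "cx", "cy" (pixels), "extrinsics" (4x4, takes a point from world to camera coordinates). Camera axes: x right, y down, z forward; pixel columns grow to the right and rows downward; lengths in m; the calibration is good to about 2 mm. The wrist camera is an equidistant fisheye: a pixel r from the principal point sees the ray r / f radians off the axis. A picture is of the moment at which its call begins. There is no depth.
- close_job(): hands the job in; it is judged then, once.
The state is a dict: "time": time; "joint_positions": joint angles; "qvel": joint speeds; "joint_torque": joint torques, N m; "tool_pos": TCP position; "ee_rot": TCP orientation; "wrist_force": force on the tool from outside, world axes, zero at the start; "wrist_torque": the same for the moment, N m; "width": finger opening in m; "finger_force": force on a finger pad.
Only numpy, scipy, OpenCV 4.12 (cv2) and the standard library are available. Lean on these libraries where they do the work, as an engineer would, in place of code of your own. Each camera call takes 0.05 s, during which the arm holds its last target. There are 200 camera calls.

TASK

Strip the glass blender jar for washing: first hang its lid by the feed hole on a free peg of the drying rack, lowered right down and let go, not dropped. Then unscrew the blade cap from the glass jar, which stands upside down (nobody remembers which way it is threaded, so find out by feel), lift it straight up by about ten centimetres, and finish while still holding it there, upright above the jar, for me to take. Leave everything else as it stands.

Things in the scene. Friction and masses are not known exactly. Their poses are not given: they have to be found in the camera images.
- lid: White plastic lid of the glass jar, flat on the counter, right way up: disc 112 mm across, 8 mm thick, with a raised collar round the feed hole in its middle: 56 mm across outside, 44 mm inside, top 30 mm above the underside. The hole goes right through. About 90 g. Grip it across the collar from above. Origin: centre of the underside, z up; yaw does not matter.
- rack: Grey bottle drying rack, fixed: tray 140 by 370 mm (long along its y), top 12 mm above the counter, with three upright white pegs 120 mm apart along y, 58 mm tall above the tray, 26 mm across at the foot, 18 mm near the rounded top. A tumbler stands over the +y end peg (leftmost from the robot); two are free. Origin: centre of the underside.
- peg_1 (a point): Foot of the free peg at the rack's -y end, on its axis at the tray's top. A lid fully down lies flat on the tray, with its origin at this height.
- peg_2 (a point): Foot of the middle peg (free), on its axis at the tray's top.
- peg_3 (a point): Foot of the +y end peg (taken by the tumbler), on its axis at the tray's top.
- jar: Glass blender jar with a white side handle, heavy, upside down on a grey mat, does not shift. 120 mm across at the mat, narrowing to a white foot 100 mm across, whose flat top, 182 mm above the origin, carries the blade cap. Handle along +x, out to 106 mm. Beside it a slim steel jar without handle has a similar cap: not that one. Origin: on the axis, underside; z up.
- blade_cap: Black blade cap on the glass jar's foot, about 170 g: skirt 69 mm across, 16 mm high; above it a ribbed round grip 58 mm across up to 40 mm; then a drive star 38 mm across up to 52 mm. Blades hang 29 mm below the origin, inside a neck 14 mm high: lift it straight up for the first 45 mm. Origin: on the axis at the skirt's underside; z up.
- cap_grip (a point): Top of the blade cap's ribbed grip, on the axis, 40 mm above the cap's origin. Coarse three-start thread, hand unknown, differs between starts; tight at first. The tightening way it stops dead within 0.1 rad; the loosening way it turns freely (under 0.25 N m), without rising, and lifts off once turned 1.1 to 1.6 rad. Before that it lifts 1 to 4 mm and catches.
- tumbler: Bystander: green glass tumbler upside down on the rack's end peg, 68 mm across at the tray, 105 mm high. Origin at its underside.
- feed_plug: Bystander: small clear plastic feed cup, 42 mm across, 34 mm high, on the counter. Origin at its underside.
- mug: Bystander: white mug, 80 mm across, 90 mm high, behind. Origin at its underside.
- oat_pot: Bystander: clear pot with orange lid, 96 mm across, 66 mm high. Origin at its underside.
- spoon: Bystander: spoon lying on the counter.
- sugar_pot: Bystander: white sugar pot with steel lid, 72 mm across, 100 mm high. Origin at its underside.
Mind the look-alikes: they are no part of the job. What is meant by the blade_cap is not brown or pink, and is the larger of those in its own colour.

How it is judged:
By the outcome, as a careful person would: the job done as asked, in the order asked, and still so for the second after the job is handed in, while the arm keeps its last pose, push and grip.
It also fails if it takes over 54 s, if anything falls off the work surface, if the arm or the gripper's body presses on something with over 40 N, if the wrist force passes 120 N, or if a joint passes its speed limit or range.

## Working session

There is one attempt and no reset: what is moved stays moved. The work goes in short steps, Python scripts to look and compute and a shell command to move; the robot and the scene stay as the last step left them, time stands still between calls to the robot, and variables do not carry over. Pictures are saved under pics/ and viewed, at most 10 in all, crops included, and the job is handed in when it is done.

```bash
mkdir -p pics; python3 - <<'E'
from bench import *
import cv2,numpy as np,pickle
o=get_obs();print({k:np.round(v,3) for k,v in o.items()})
d={n:snapshot(n) for n in("scene","top","wrist")}
pickle.dump(d,open('s0.pkl','wb'))
for n in d:
  s=d[n];print(n,s['fx'],s['fy'],s['cx'],s['cy']);print(np.round(s['extrinsics'],3))
  cv2.imwrite(f'pics/{n}0.png',s['color'])
im=np.hstack([cv2.resize(d[n]['color'],(800,600)) for n in('scene',)])
cv2.imwrite('pics/a.png',im)
cv2.imwrite('pics/b.png',cv2.resize(d['top']['color'],(800,600)))
E
```

```text
{'time': np.float64(0.0), 'joint_positions': array([ 1.092,  0.088,  1.372,  0.   ,  1.684, -0.103]), 'qvel': array([-0.002, -0.001, -0.   , -0.001,  0.002,  0.   ]), 'joint_torque': array([-1.0000e-03, -3.4017e+01, -3.0243e+01,  7.2000e-02,  3.3000e-02,
       -0.0000e+00]), 'tool_pos': array([0.202, 0.511, 0.204]), 'ee_rot': array([-3.139, -0.   ,  2.766]), 'wrist_force': array([-0.16 , -0.232,  0.165]), 'wrist_torque': array([ 0.005,  0.047, -0.036]), 'finger_force': np.float64(0.0), 'width': np.float64(0.094)}
scene 402.2700407827036 402.2700407827036 252.08040733577536 189.1837864787487
[[ 0.667  0.745  0.004 -0.406]
 [ 0.454 -0.403 -0.795 -0.149]
 [-0.59   0.532 -0.607  1.75 ]
 [ 0.     0.     0.     1.   ]]
top 361.14915899288326 361.14915899288326 251.51962085486846 189.84314733207506
[[-0.015 -1.     0.006 -0.01 ]
 [-0.983  0.014 -0.185  0.595]
 [ 0.185 -0.009 -0.983  1.194]
 [ 0.     0.     0.     1.   ]]
wrist 297.3186396354542 297.3186396354542 255.65500057406805 190.72433634087363
[[ 0.367  0.93  -0.002 -0.549]
 [ 0.902 -0.356  0.245 -0.024]
 [ 0.227 -0.092 -0.97   0.391]
 [ 0.     0.     0.     1.   ]]
```

View pics/a.png

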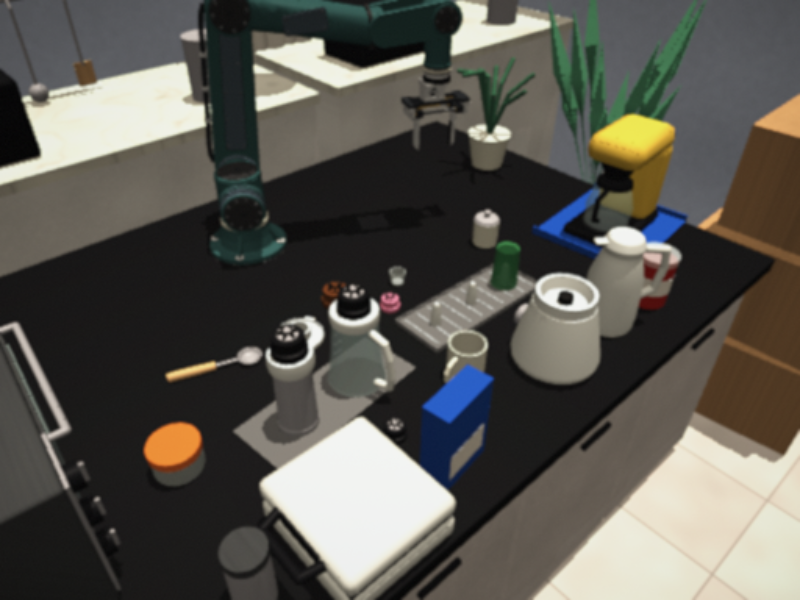

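View pics/b.png

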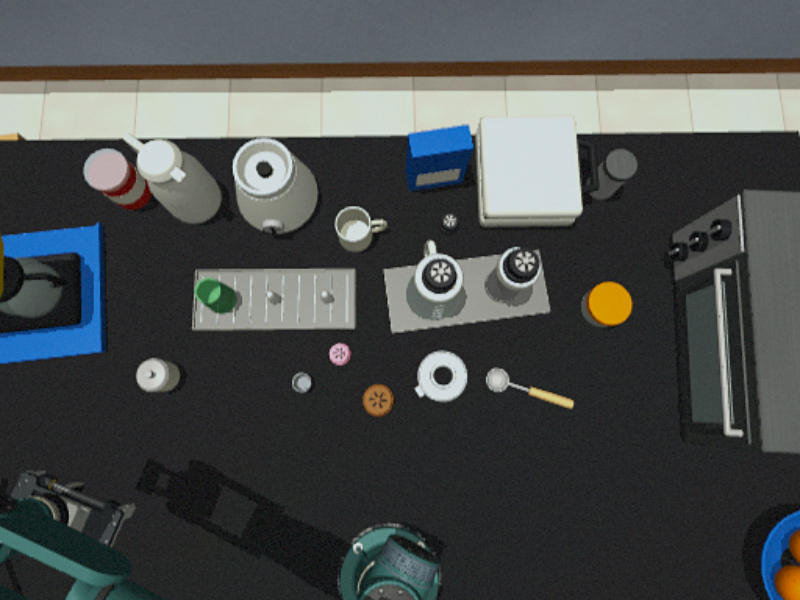

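The top view shows, in 800x600 pixels:
- **Lid:** at (441,377).
- **Rack:** middle peg at (274,297), -y peg at (327,297), tumbler at (213,293).
- **Black cap candidates:** on the handled glass jar at (438,271), on the slim steel jar at (522,264), and a small loose one at (450,221). The brown one (378,400) and pink one (340,354) are decoys.

The cap on the jar with the white handle fits the description. I'll measure it and confirm in a crop.

```bash
cat > h.py <<'E'
import numpy as np,cv2
def ray(s,u,v,fish=False):
    E=s['extrinsics'];R=E[:3,:3];c=-R.T@E[:3,3]
    a=(u-s['cx'])/s['fx'];b=(v-s['cy'])/s['fy']
    if fish:
        r=np.hypot(a,b);k=np.sin(r)/max(r,1e-9);d=np.array([a*k,b*k,np.cos(r)])
    else: d=np.array([a,b,1.])
    d=R.T@d;return c,d/np.linalg.norm(d)
def onz(cd,z): c,d=cd;return c+d*(z-c[2])/d[2]
def tri(r1,r2):
    (a,d),(b,e)=r1,r2;t=np.linalg.lstsq(np.c_[d,-e],b-a,rcond=None)[0]
    p=a+t[0]*d;q=b+t[1]*e;return (p+q)/2,np.linalg.norm(p-q)
def proj(s,p,fish=False):
    q=s['extrinsics']@np.r_[p,1];
    if fish:
        r=np.hypot(q[0],q[1]);t=np.arctan2(r,q[2])/r
        return s['cx']+s['fx']*q[0]*t,s['cy']+s['fy']*q[1]*t
    return s['cx']+s['fx']*q[0]/q[2],s['cy']+s['fy']*q[1]/q[2]
def blobs(mask,off=(0,0),amin=8):
    n,l,st,c=cv2.connectedComponentsWithStats(mask.astype(np.uint8))
    return [(np.round(c[i]+off,1).tolist(),st[i,2:5].tolist()) for i in range(1,n) if st[i,4]>=amin]
E
python3 - <<'E'
import pickle;from h import *
d=pickle.load(open('s0.pkl','rb'));T=d['top'];S=d['scene'];W=d['wrist']
k=.64
for n,u,v,z in[('lid',441,377,.03),('cap',438,271,.234),('steelcap',522,264,.2),('peg1',327,296,.07),('peg2',274,296,.07),('tumb',209,290,.117)]:
    p=onz(ray(T,u*k,v*k),z);print(n,p.round(3),'scene',np.round(proj(S,p),0),'wrist',np.round(proj(W,p,1),0))
def crop(s,u,v,w,h,f): 
    c=s['color'][v:v+h,u:u+w];return cv2.resize(c,None,fx=f,fy=f,interpolation=cv2.INTER_CUBIC)
a=crop(T,240,130,130,130,4);b=crop(T,120,170,130,50,2)
c=crop(S,150,170,130,130,4)[:520,:]
out=np.zeros((600,800,3),np.uint8)
out[:400,:400]=cv2.resize(a,(400,400));out[:400,400:]=cv2.resize(c,(400,400))
out[400:,:400]=cv2.resize(crop(T,120,170,120,60,1),(400,200),interpolation=cv2.INTER_CUBIC);out[400:,400:]=cv2.resize(crop(S,250,160,100,50,1),(400,200),interpolation=cv2.INTER_CUBIC)
cv2.imwrite('pics/c.png',out)
E
```

```text
lid [ 0.418 -0.122  0.03 ] scene [190. 208.] wrist [ 35. 365.]
cap [ 0.61  -0.104  0.234] scene [226. 184.] wrist [ 59. 480.]
steelcap [ 0.63  -0.274  0.2  ] scene [184. 221.] wrist [ 31. 461.]
peg1 [0.595 0.126 0.07 ] scene [276. 194.] wrist [151. 428.]
peg2 [0.597 0.241 0.07 ] scene [299. 181.] wrist [200. 425.]
tumb [0.603 0.368 0.117] scene [324. 158.] wrist [264. 438.]
```

View pics/c.png

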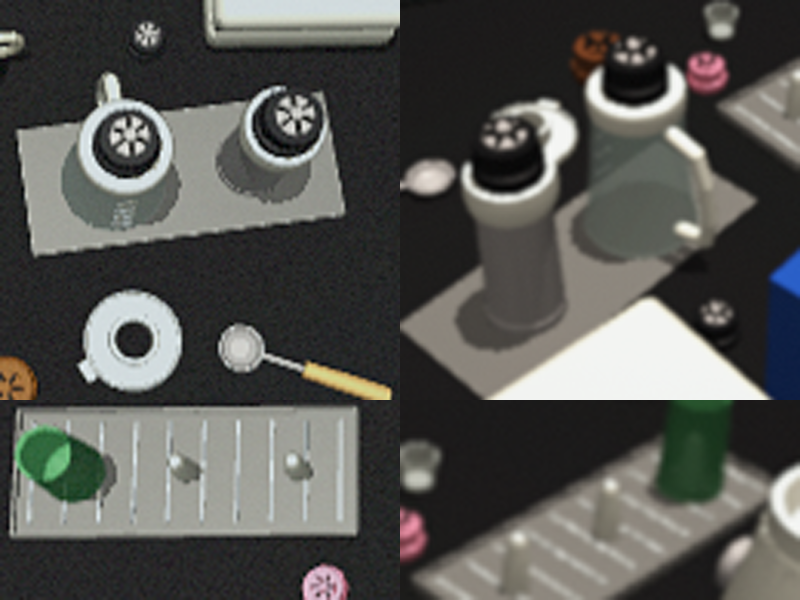

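The crop confirms it: the cap to take is on the handled glass jar, crop (127,135) top and (635,70) scene. The steel-jar cap, crop (293,115), and the small loose cap, crop (148,37), are not it. The lid's hole is at crop (132,340) and the peg tips are at crop (180,462) and (294,460).

```bash
python3 - <<'E'
import pickle;from h import *
d=pickle.load(open('s0.pkl','rb'));T=d['top'];S=d['scene']
gT=cv2.cvtColor(T['color'],6);gS=cv2.cvtColor(S['color'],6)
def win(g,u,v,r,f):
    u,v=int(u),int(v);return blobs(f(g[v-r:v+r+1,u-r:u+r+1]),(u-r,v-r))
def cen(g,u,v,r,t):  # centroid of bright pixels in disc
    yy,xx=np.mgrid[:g.shape[0],:g.shape[1]]
    m=((xx-u)**2+(yy-v)**2<r*r)&(g>t);return xx[m].mean(),yy[m].mean(),m.sum()
a=cen(gT,282,172.5,8,70);b=cen(gS,225.7,186.3,9,70);print(a,b)
p,e=tri(ray(T,*a[:2]),ray(S,*b[:2]));print('star',p.round(4),e.round(4))
a=cen(gT,282+52.5,169-1,8,70);print('steel',a,onz(ray(T,*a[:2]),.234))
print('hole',win(gT,283,241,14,lambda g:g<110))
print('lid white',win(gT,283,241,26,lambda g:g>130))
for n,u,v,su,sv in[('p1',209,188.5,279,195),('p2',174.5,188.5,302,182)]:
    print(n);print(gT[int(v)-5:int(v)+6,int(u)-5:int(u)+8]);print(gS[int(sv)-8:int(sv)+8,int(su)-6:int(su)+7])
E
```

```text
(np.float64(281.74285714285713), np.float64(173.05714285714285), np.int64(140)) (np.float64(225.68055555555554), np.float64(186.65277777777777), np.int64(72))
star [ 0.6122 -0.1089  0.2276] 0.0003
steel (np.float64(335.3305785123967), np.float64(167.08264462809916), np.int64(121)) [ 0.62690245 -0.26934904  0.234     ]
hole [([270.2, 228.4], [5, 5, 14]), ([295.6, 228.6], [6, 6, 18]), ([283.1, 240.0], [13, 11, 113]), ([295.0, 253.0], [8, 8, 27]), ([271.7, 254.3], [7, 3, 15])]
lid white [([282.1, 240.7], [34, 32, 713])]
p1
[[160 159 160 160 161 161 159 167 131 161 159 160 159]
 [158 159 159 158 161 160 156 167 127 160 161 159 160]
 [159 158 158 145 148 160 157 167 167 159 162 158 158]
 [160 150 178 194 179 138 148 168 179 161 160 158 159]
 [161 145 213 219 216 147 118 170 183 161 161 159 160]
 [159 146 216 224 218 158 102 131 133 163 161 162 161]
 [161 141 185 197 183 139 108 101  88 165 163 161 161]
 [159 141 138 149 139 123 109 105  95 126 163 162 163]
 [161 134 116 125 119 114 111 108  99  85 167 165 162]
 [162 152 131 117 114 110 107 106  99  85 166 163 161]
 [160 161 156 116 105 10
[... 1702 characters left out ...]
51  65  89 105 112 122 132 141 148 151]
 [ 32  42  61  72  81 101 122 132 134 138 145 155 160]
 [ 54  66  80  91 106 138 161 154 141 137 139 141 149]
 [ 86  94 105 116 136 179 208 194 157 138 135 137 138]
 [111 120 129 131 142 189 225 213 173 140 134 135 136]
 [130 135 136 132 137 166 193 188 161 138 138 137 136]
 [137 137 135 126 122 137 153 155 150 150 153 148 141]
 [149 141 133 123 117 124 131 137 145 158 168 167 156]
 [166 154 135 120 116 120 126 130 135 141 156 172 173]
 [166 161 140 119 115 121 126 130 131 135 141 154 167]
 [143 146 134 114 114 120 125 128 130 134 135 139 143]
 [136 134 123 110 112 119 123 125 128 133 136 136 136]
 [136 132 120 110 112 118 120 123 126 131 136 137 136]]
```

```bash
cat >> h.py <<'E'
from scipy.spatial.transform import Rotation as Ro
def to(o,p):
    d=Ro.from_euler('xyz',o['ee_rot']).as_matrix().T@(np.array(p)-o['tool_pos'])
    n=int(np.ceil(np.linalg.norm(d)/.0415));print('tool d',d.round(4),'rows',n,'each',(d/n).round(4))
E
python3 - <<'E'
import pickle;from h import *;from bench import *
d=pickle.load(open('s0.pkl','rb'));T=d['top'];S=d['scene']
for a,b in[((207,187.6),(279.3,194.1)),((172,188),(302.2,181.1))]:
    p,e=tri(ray(T,*a),ray(S,*b));print('peg tip',p.round(4),e.round(4),onz(ray(T,*a),.070).round(4))
print('hole',onz(ray(T,283.1,240),.03).round(4),onz(ray(T,283.1,240),.015).round(4))
print('mug',onz(ray(T,355*.64,215*.64),.09).round(3))
E_=d['wrist']['extrinsics'];print('wristcam',(-E_[:3,:3].T@E_[:3,3]).round(3))
to(get_obs(),[.418,-.122,.15])
E
```

```text
peg tip [0.6027 0.1341 0.0675] 0.0011 [0.6019 0.1334 0.07  ]
peg tip [0.603  0.2538 0.0667] 0.0006 [0.6022 0.2529 0.07  ]
hole [ 0.4222 -0.1251  0.03  ] [ 0.4229 -0.1265  0.015 ]
mug [0.773 0.063 0.09 ]
wristcam [0.135 0.538 0.384]
tool d [-0.4336 -0.5096  0.0554] rows 17 each [-0.0255 -0.03    0.0033]
```

```bash
R='x'; python3 -m creep '0.094 -0.0255 -0.03 0.0033 0;0.094 -0.0255 -0.03 0.0033 0;0.094 -0.0255 -0.03 0.0033 0;0.094 -0.0255 -0.03 0.0033 0;0.094 -0.0255 -0.03 0.0033 0;0.094 -0.0255 -0.03 0.0033 0;0.094 -0.0255 -0.03 0.0033 0;0.094 -0.0255 -0.03 0.0033 0;0.094 -0.0255 -0.03 0.0033 0;0.094 -0.0255 -0.03 0.0033 0;0.094 -0.0255 -0.03 0.0033 0;0.094 -0.0255 -0.03 0.0033 0;0.094 -0.0255 -0.03 0.0033 0;0.094 -0.0255 -0.03 0.0033 0;0.094 -0.0255 -0.03 0.0033 0;0.094 -0.0255 -0.03 0.0033 0;0.094 -0.0255 -0.03 0.0033 0;0.094 0 0 0 0;0.094 0 0 0 0'
python3 - <<'E'
from bench import *;import cv2,pickle;from h import *
w=snapshot('wrist');o=get_obs();pickle.dump((w,o),open('w1.pkl','wb'))
print(o['tool_pos'].round(4),o['ee_rot'].round(3),o['joint_positions'].round(2),'lid px',proj(w,[.422,-.125,.03],1))
cv2.imwrite('pics/w1.png',w['color'])
E
```

```text
time: 1.73
tool_pos: [0.4175, -0.1231, 0.1484]
ee_rot: [3.141, -0.003, 2.762]
wrist_force: [0.2, -0.2, -0.8]
width: 0.0939
finger_force: 0.0
[ 0.4175 -0.1219  0.1487] [ 3.141e+00 -2.000e-03  2.764e+00] [-0.42 -0.15  1.72  0.    1.58 -1.61] lid px (np.float64(255.213638867619), np.float64(192.27456975175497))
```

View pics/w1.png

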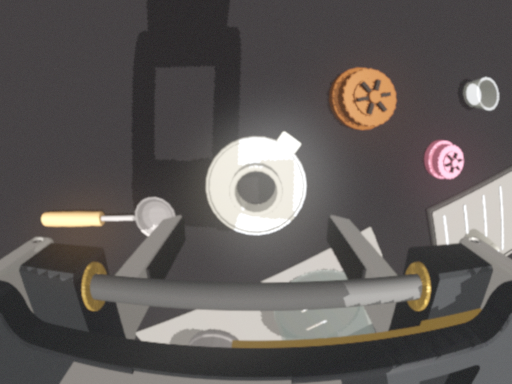

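The wrist view shows the lid's disc at about (256,186) and its hole at (257,187), with the tab at (288,143). The spoon, decoy caps and feed cup are clear of it.

```bash
python3 - <<'E'
from bench import *;import pickle;from h import *
w,o=pickle.load(open('w1.pkl','rb'));T=pickle.load(open('s0.pkl','rb'))['top']
def fit(s,u,v,thr,k,r):
    g=cv2.cvtColor(s['color'],6);m=(g>thr).astype(np.uint8)
    M=np.zeros_like(m);cv2.circle(M,(u,v),r,1,-1);m&=M
    c,h=cv2.findContours(m,cv2.RETR_CCOMP,cv2.CHAIN_APPROX_NONE)
    out=max(range(len(c)),key=lambda i:cv2.contourArea(c[i]))
    f=np.zeros_like(m);cv2.drawContours(f,c,out,1,-1)
    f=cv2.morphologyEx(f,cv2.MORPH_OPEN,cv2.getStructuringElement(cv2.MORPH_ELLIPSE,(k,k)))
    co=max(cv2.findContours(f,0,cv2.CHAIN_APPROX_NONE)[0],key=cv2.contourArea)
    holes=[c[i] for i in range(len(c)) if h[0][i][3]==out and len(c[i])>15]
    return cv2.fitEllipse(co),[cv2.fitEllipse(x) for x in holes]
a=fit(w,256,186,80,41,62);b=fit(T,282,240,110,15,24)
print(a);print(b)
p,e=tri(ray(w,*a[0][0],True),ray(T,*b[0][0]));print('disc tri',p.round(4),e.round(4))
print('wrist disc z.008',onz(ray(w,*a[0][0],True),.008).round(4),'top',onz(ray(T,*b[0][0]),.008).round(4))
for x in a[1]: print('hole w',onz(ray(w,*x[0],True),.015).round(4))
to(o,[.422,-.125,.05])
E
```

```text
(((260.1205139160156, 186.61399841308594), (113.09992980957031, 123.4671401977539), 8.847332954406738), [])
(((282.5449523925781, 240.3267059326172), (31.30002784729004, 31.677818298339844), 38.8253173828125), [((283.0906066894531, 239.9733428955078), (12.482966423034668, 13.461309432983398), 96.46015930175781)])
disc tri [ 0.4214 -0.1216  0.0176] 0.0053
wrist disc z.008 [ 0.4232 -0.1197  0.008 ] top [ 0.4222 -0.1252  0.008 ]
tool d [-0.0056 -0.0013  0.0987] rows 3 each [-0.0019 -0.0004  0.0329]
```

```bash
python3 - <<'E'
from bench import *;import pickle;from h import *
w,o=pickle.load(open('w1.pkl','rb'));T=pickle.load(open('s0.pkl','rb'))['top']
g=cv2.cvtColor(w['color'],6);print(g[186,195:320:4],g[125:245:4,256])
for t in (100,130,150):
    m=(g>t).astype(np.uint8);n,l,st,c=cv2.connectedComponentsWithStats(m);i=l[186,218];f=(l==i).astype(np.uint8)
    c=cv2.findContours(f,0,1)[0];cv2.drawContours(f,c,-1,1,-1)
    f=cv2.morphologyEx(f,cv2.MORPH_OPEN,cv2.getStructuringElement(2,(51,51)))
    e=cv2.fitEllipse(max(cv2.findContours(f,0,1)[0],key=cv2.contourArea));print(t,e)
    p,r=tri(ray(w,*e[0],True),ray(T,282.54,240.33));print(p.round(4),r.round(4),onz(ray(w,*e[0],True),.008).round(4))
d=(g[160:215,230:285]<90);print(blobs(d,(230,160)), [onz(ray(w,*blobs(d,(230,160))[0][0],True),z).round(4) for z in (0,.015)])
E
```

```text
[ 70  77  81 220 235 236 236 237 237 235 196 113 118 118 118 123 116 115
 115 116 155 237 236 239 238 255 255 243 137 109 106 103] [ 97 101 107 238 255 255 255 255 255 255 230 233 116 122 122 120 122 121
 118 116 161 170 236 255 255 255 255 255 104 104]
100 ((264.1535949707031, 183.05758666992188), (109.48194885253906, 121.16043090820312), 48.943267822265625)
[ 0.4206 -0.119   0.0163] 0.011 [ 0.4211 -0.1141  0.008 ]
130 ((256.0456237792969, 185.1201629638672), (99.3884048461914, 101.56383514404297), 70.14522552490234)
[ 0.4227 -0.1253 -0.0042] 0.002 [ 0.42   -0.1232  0.008 ]
150 ((256.0825500488281, 185.1171875), (98.94064331054688, 100.64537048339844), 70.68704986572266)
[ 0.4227 -0.1253 -0.0041] 0.0021 [ 0.42   -0.1232  0.008 ]Traceback (most recent call last):
  File "<stdin>", line 10, in <module>
IndexError: list index out of range
```

```bash
python3 -m creep '0.094 -0.004 -0.001 0.032 0;0.094 0 0 0.036 0;0.094 0 0 0.036 0;0.094 0 0 0.022 0;0.094 0 0 0.0107 0;0.094 0 0 0 0;0.094 0 0 0 0;0.05 0 0 0 0;0.05 0 0 0 0;0.05 0 0 0 0;0.05 0 0 0 0;0.05 0 0 0 0;0.05 0 0 0 0'
```

```text
time: 2.87
tool_pos: [0.4215, -0.1244, 0.013]
ee_rot: [-3.142, 0.001, 2.766]
wrist_force: [0.1, -0.8, -0.4]
width: 0.0576
finger_force: 0.8
```

```bash
python3 -m creep '0.04 0 0 0 0;0.04 0 0 0 0;0.04 0 0 0 0;0.04 0 0 0 0;0.04 0 0 -0.02 0;0.04 0 0 -0.03 0;0.04 0 0 -0.03 0;0.04 0 0 -0.03 0;0.04 0 0 0 0' && python3 -m creep '0.04 0.0135 0.0343 0 0;0.04 0.0135 0.0343 0 0;0.04 0.0135 0.0343 0 0;0.04 0.0135 0.0343 0 0;0.04 0.0135 0.0343 0 0;0.04 0.0135 0.0343 0 0;0.04 0.0135 0.0343 0 0;0.04 -0.0338 0.0133 0 0;0.04 -0.0338 0.0133 0 0;0.04 -0.0338 0.0133 0 0;0.04 -0.0338 0.0133 0 0;0.04 -0.0338 0.0133 0 0;0.04 0 0 0 0;0.04 0 0 0 0'
python3 - <<'E'
from bench import *;from h import *
im=[]
for n,u,v,r in(('wrist',256,192,192),('top',207,188,30),('scene',279,190,40)):
    s=snapshot(n);r2=r;c=s['color'][max(0,v-r):v+r,max(0,u-r):u+r];im.append(cv2.resize(c,(266,266),interpolation=2))
cv2.imwrite('pics/d.png',np.hstack(im));o=get_obs();print(o['joint_positions'].round(2));to(o,[.6027,.1341,.11])
E
```

```text
time: 3.62
tool_pos: [0.4247, -0.1257, 0.1288]
ee_rot: [-3.141, 0.011, 2.766]
wrist_force: [1.4, 0.2, 0.4]
width: 0.0559
finger_force: 30.0
time: 4.78
tool_pos: [0.6031, 0.1332, 0.1187]
ee_rot: [-3.139, -0.005, 2.765]
wrist_force: [-1.2, 0.0, -0.4]
width: 0.0563
finger_force: 30.0
[ 0.13  0.26  1.33  0.    1.55 -1.07]
tool d [-0.0006  0.0007  0.012 ] rows 1 each [-0.0006  0.0007  0.012 ]
```

View pics/d.png

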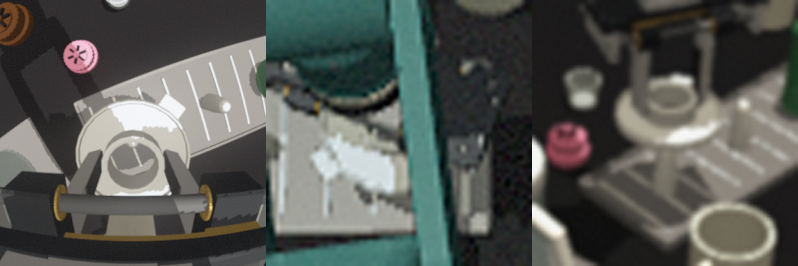

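The lid is held level above the -y peg. The wrist panel shows the peg tip through the hole at (148,155), and the scene panel shows the peg right under the collar at (662,170). I'll lower it now.

```bash
python3 -m creep '0.04 0 0 0.02 0;0.04 0 0 0.02 0;0.04 0 0 0.02 0;0.04 0 0 0.015 0;0.04 0 0 0.008 0;0.04 0 0 0 0;0.04 0 0 0.005 0;0.04 0 0 0 0;0.04 0 0 0 0'
```

```text
time: 5.68
tool_pos: [0.6037, 0.1337, 0.036]
ee_rot: [3.141, 0.002, 2.766]
wrist_force: [0.9, -0.5, -0.6]
width: 0.0561
finger_force: 30.0
```

```bash
python3 -m creep '0.04 0 0 0.004 0;0.04 0 0 0.003 0;0.04 0 0 0.002 0;0.04 0 0 0 0;0.04 0 0 0 0' ; python3 -m creep '0.04 0 0 0.0015 0;0.04 0 0 0 0;0.04 0 0 0 0'
```

```text
time: 6.1
tool_pos: [0.603, 0.1336, 0.0255]
ee_rot: [-3.141, -0.0, 2.766]
wrist_force: [0.2, 1.0, -0.8]
width: 0.0559
finger_force: 30.0
time: 6.35
tool_pos: [0.6034, 0.1336, 0.025]
ee_rot: [3.141, 0.001, 2.766]
wrist_force: [-1.3, -0.2, 2.9]
width: 0.056
finger_force: 30.0
```

```bash
python3 -m creep '0.074 0 0 0 0;0.074 0 0 0 0;0.074 0 0 0 0;0.074 0 0 0 0;0.074 0 0 -0.01 0;0.074 0 0 -0.03 0;0.08 0 0 -0.04 0;0.094 0 0 -0.04 0;0.094 0 0 -0.04 0;0.094 0 0 -0.04 0;0.094 0 0 -0.04 0;0.094 0 0 -0.02 0;0.094 0 0 0 0' && python3 -m creep '0.094 0 0 0 0.1246;0.094 0 0 0 0.1246;0.094 0 0 0 0.1246;0.094 0 0 0 0.1246;0.094 0 0 0 0.1246;0.094 0 0 0 0.1246;0.094 0 0 0 0.1246;0.094 0 0 0 0.1246;0.094 0 0 0 0.1246;0.094 0 0 0 0.1246;0.094 0 0 0 0.1246;0.094 0 0 0 0'
python3 - <<'E'
from bench import *;from h import *
w=snapshot('wrist');t=snapshot('scene');cv2.imwrite('pics/e.png',np.hstack([cv2.resize(w['color'],(400,300)),cv2.resize(t['color'][120:270,180:380],(400,300),interpolation=2)]))
o=get_obs();print(o['tool_pos'],o['ee_rot'],o['joint_positions'].round(2),proj(w,[.6121,-.1089,.234],1));to(o,[.6121,-.1089,.29])
E
```

```text
time: 7.43
tool_pos: [0.6051, 0.1339, 0.293]
ee_rot: [3.135, 0.012, 2.766]
wrist_force: [0.6, -0.6, 0.6]
width: 0.0939
finger_force: 0.0
time: 8.43
tool_pos: [0.6027, 0.1335, 0.2828]
ee_rot: [-3.139, 0.001, 1.393]
wrist_force: [0.2, 0.4, 0.1]
width: 0.0941
finger_force: 0.0
[0.60275956 0.13352615 0.28318484] [-3.13994690e+00  4.02713189e-04  1.39841225e+00] [0.13 0.24 1.04 0.   1.86 0.3 ] (np.float64(299.9033746859044), np.float64(393.2064117509506))
tool d [-0.2372  0.0508 -0.0068] rows 6 each [-0.0395  0.0085 -0.0011]
```

View pics/e.png

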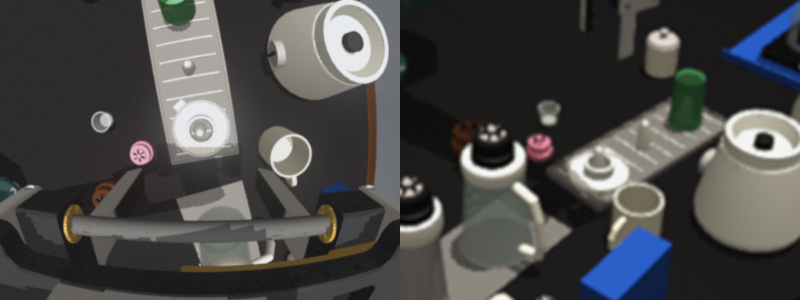

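The lid lies flat on the tray over the end peg, wrist (200,127) and scene (598,172), and nothing else has moved. Next I'll go over the glass jar's cap.

```bash
python3 -m creep '0.094 -0.0395 0.0085 -0.0011 0;0.094 -0.0395 0.0085 -0.0011 0;0.094 -0.0395 0.0085 -0.0011 0;0.094 -0.0395 0.0085 -0.0011 0;0.094 -0.0395 0.0085 -0.0011 0;0.094 -0.0395 0.0085 -0.0011 0;0.094 0 0 0 0;0.094 0 0 0 0'
python3 - <<'E'
from bench import *;from h import *;import pickle
w=snapshot('wrist');o=get_obs();pickle.dump((w,o),open('w2.pkl','wb'))
cv2.imwrite('pics/f.png',w['color'])
print(o['tool_pos'],o['ee_rot'],o['joint_positions'].round(2),proj(w,[.6121,-.1089,.234],1),proj(w,[.6121,-.1089,.182],1))
E
```

```text
time: 9.2
tool_pos: [0.6116, -0.1109, 0.2898]
ee_rot: [-3.14, -0.001, 1.393]
wrist_force: [0.2, 0.3, 0.9]
width: 0.0938
finger_force: 0.0
[ 0.61170455 -0.10920607  0.29018619] [-3.14048337e+00 -8.96430943e-04  1.39535330e+00] [-0.27  0.25  1.01  0.    1.88 -0.09] (np.float64(256.8722204951868), np.float64(202.41556296377232)) (np.float64(256.772574466434), np.float64(187.5773369456687))
```

View pics/f.png

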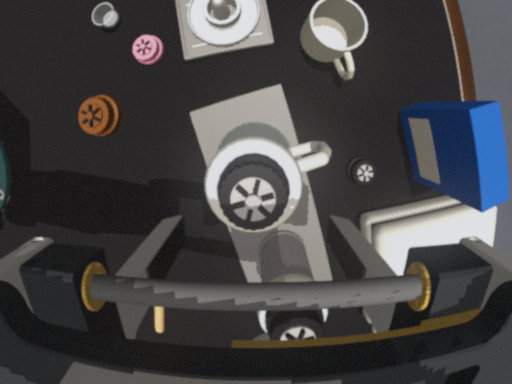

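The wrist view shows the target cap's star at about (253,201). The foot is at about (254,184), its handle is to the right at (315,155), and the steel jar's cap is below at (297,340).

```bash
python3 - <<'E'
import pickle;from h import *
w,o=pickle.load(open('w2.pkl','rb'));d=pickle.load(open('s0.pkl','rb'));T=d['top'];S=d['scene']
g=cv2.cvtColor(w['color'],6);yy,xx=np.mgrid[:384,:512]
u,v=253,201
for i in range(4):
    m=((xx-u)**2+(yy-v)**2<27**2)&(g>90);u,v=xx[m].mean(),yy[m].mean()
P=cv2.findNonZero(m.astype(np.uint8));c,r=cv2.minEnclosingCircle(P);print(u,v,c,r)
for q in((u,v),c):
  R=ray(w,*q,True);print('z.234',onz(R,.234).round(4),'tri top',tri(R,ray(T,281.74,173.06)),'tri scene',tri(R,ray(S,225.68,186.65)))
f=(g>150)&((xx-254)**2+(yy-184)**2<51**2)
co=cv2.convexHull(cv2.findNonZero(f.astype(np.uint8)));e=cv2.fitEllipse(co);print(e,onz(ray(w,*e[0],True),.182).round(4))
to(o,[.6125,-.1095,.202])
E
```

```text
252.7220990391722 197.25942350332593 (252.5679473876953, 198.30679321289062) 23.721416473388672
z.234 [ 0.6095 -0.104   0.234 ] tri top (array([ 0.61033907, -0.10664796,  0.23092154]), np.float64(0.004141498018787751)) tri scene (array([ 0.60892724, -0.10652806,  0.22455103]), np.float64(5.2934101298795366e-05))
z.234 [ 0.6092 -0.1048  0.234 ] tri top (array([ 0.61003752, -0.10672459,  0.23282906]), np.float64(0.003555913953900788)) tri scene (array([ 0.60894669, -0.10702565,  0.22493061]), np.float64(0.000747331313623281))
((254.4566192626953, 183.82249450683594), (95.82612609863281, 101.29299926757812), 100.33380889892578) [ 0.6105 -0.1047  0.182 ]
tool d [-0.0002  0.0009  0.0882] rows 3 each [-0.0001  0.0003  0.0294]
```

```bash
python3 -m creep '0.094 0.0022 -0.0013 0.02 0;0.094 0 0 0.03 0;0.094 0 0 0.022 0;0.094 0 0 0.012 0;0.094 0 0 0.0035 0;0.094 0 0 0 0;0.094 0 0 0 0;0.094 0 0 0 0' && python3 -m creep '0.07 0 0 0 0;0.05 0 0 0 0;0.05 0 0 0 0;0.05 0 0 0 0;0.05 0 0 0 0;0.05 0 0 0 0;0.04 0 0 0 0;0.04 0 0 0 0;0.04 0 0 0 0;0.04 0 0 0 0;0.04 0 0 0 0'; python3 -c "
from bench import *;o=get_obs();print({k:o[k].round(3) for k in('joint_positions','wrist_force','wrist_torque')})"
```

```text
time: 9.92
tool_pos: [0.612, -0.1061, 0.2056]
ee_rot: [3.138, 0.0, 1.396]
wrist_force: [0.2, 0.1, 0.4]
width: 0.0937
finger_force: 0.0
time: 10.83
tool_pos: [0.6108, -0.1064, 0.2033]
ee_rot: [-3.141, 0.0, 1.395]
wrist_force: [-1.1, -0.2, 0.3]
width: 0.0575
finger_force: 30.0
{'joint_positions': array([-0.264,  0.245,  1.194, -0.   ,  1.703, -0.088]), 'wrist_force': array([-1.144, -0.167,  0.255]), 'wrist_torque': array([-0.06 ,  0.41 ,  0.051])}
```

```bash
for i in 1; do python3 -m creep '0.04 0 0 0 -0.06;0.04 0 0 0 0'; python3 -c "
from bench import *;o=get_obs();print(o['wrist_torque'].round(2),o['ee_rot'].round(3),o['joint_positions'][5].round(3))"; python3 -m creep '0.04 0 0 0 -0.06;0.04 0 0 0 0;0.04 0 0 0 0'; python3 -c "
from bench import *;o=get_obs();print(o['wrist_torque'].round(2),o['ee_rot'].round(3),o['joint_positions'][5].round(3))"; done
```

```text
time: 11.0
tool_pos: [0.61, -0.106, 0.2033]
ee_rot: [-3.139, -0.0, 1.456]
wrist_force: [-4.6, 1.1, 1.7]
width: 0.0575
finger_force: 30.0
[ 0.06  0.89 -0.08] [-3.139 -0.     1.456] -0.149
time: 11.25
tool_pos: [0.6098, -0.1052, 0.2033]
ee_rot: [-3.139, -0.002, 1.513]
wrist_force: [-4.5, 2.4, 1.6]
width: 0.0572
finger_force: 30.0
[ 0.46  1.01 -0.66] [-3.139e+00 -2.000e-03  1.513e+00] -0.205
```

```bash
python3 -m creep '0.04 0 0 0 -0.06;0.04 0 0 0 0'; python3 -c "
from bench import *;o=get_obs();print(o['wrist_torque'].round(2),o['ee_rot'].round(3),o['joint_positions'][5].round(3))"; python3 -m creep '0.04 0 0 0 -0.05;0.04 0 0 0 0;0.04 0 0 0 0'; python3 -c "
from bench import *;o=get_obs();print(o['wrist_torque'].round(2),o['ee_rot'].round(3),o['joint_positions'][5].round(3))
import cv2;cv2.imwrite('pics/g.png',snapshot('wrist')['color'])"
```

```text
time: 11.42
tool_pos: [0.6096, -0.1036, 0.2032]
ee_rot: [-3.138, -0.005, 1.575]
wrist_force: [-4.5, 5.6, 3.0]
width: 0.0574
finger_force: 30.0
[ 1.12  1.23 -0.7 ] [-3.138 -0.005  1.575] -0.266
time: 11.67
tool_pos: [0.6094, -0.1026, 0.2032]
ee_rot: [-3.138, -0.007, 1.625]
wrist_force: [-5.8, 7.6, 3.0]
width: 0.0576
finger_force: 30.0
[ 1.41  1.25 -0.61] [-3.138 -0.007  1.625] -0.315
```

```bash
python3 -m creep '0.04 0 0 0 0.12;0.04 0 0 0 0.11;0.04 0 0 0 0;0.04 0 0 0 0'; P='from bench import *;o=get_obs();print(o["wrist_torque"].round(2),o["joint_positions"][5].round(3))'; python3 -c "$P"; python3 -m creep '0.04 0 0 0 0.06;0.04 0 0 0 0;0.04 0 0 0 0'; python3 -c "$P";python3 -m creep '0.04 0 0 0 0.06;0.04 0 0 0 0;0.04 0 0 0 0'; python3 -c "$P"
```

```text
time: 12.05
tool_pos: [0.6104, -0.1041, 0.2032]
ee_rot: [-3.139, -0.004, 1.395]
wrist_force: [-3.0, 4.7, 2.1]
width: 0.0575
finger_force: 30.0
[ 0.83  0.84 -0.02] -0.086
time: 12.3
tool_pos: [0.6103, -0.1042, 0.2031]
ee_rot: [-3.139, -0.003, 1.335]
wrist_force: [-3.2, 4.1, 2.0]
width: 0.0577
finger_force: 30.0
[0.79 0.89 0.01] -0.027
time: 12.55
tool_pos: [0.6104, -0.1043, 0.2031]
ee_rot: [-3.139, -0.003, 1.276]
wrist_force: [-2.9, 4.2, 2.5]
width: 0.0574
finger_force: 30.0
[ 0.86  0.93 -0.04] 0.033
```

Turning -z stalled at about 0.65 N m and the pads slipped, so that is the tightening way. Turning +z (clockwise from above) moves freely, so I'll continue that way.

```bash
python3 -m creep '0.04 0.003 0 0 0.06;0.04 0 0 0 0.12;0.04 0 0 0 0.12;0.04 0 0 0 0.12;0.04 0 0 0 0.12;0.04 0 0 0 0.12;0.04 0 0 0 0;0.04 0 0 0 0'; P='from bench import *;o=get_obs();print(o["wrist_torque"].round(2),o["joint_positions"][5].round(3))'; python3 -c "$P"; python3 -m creep '0.04 0 0 0 0.12;0.04 0 0 0 0.12;0.04 0 0 0 0.12;0.04 0 0 0 0.12;0.04 0 0 0 0.12;0.04 0 0 0 0.06;0.04 0 0 0 0;0.04 0 0 0 0'; python3 -c "$P"
```

```text
time: 13.22
tool_pos: [0.6127, -0.1036, 0.2033]
ee_rot: [3.14, -0.002, 0.618]
wrist_force: [1.5, -0.7, 0.2]
width: 0.0576
finger_force: 30.0
[-0.01 -0.14 -0.01] 0.694
time: 13.88
tool_pos: [0.6136, -0.1064, 0.2035]
ee_rot: [3.136, -0.005, -0.044]
wrist_force: [2.8, -5.4, -1.2]
width: 0.0574
finger_force: 30.0
[-1.13 -0.54  0.01] 1.354
```

```bash
python3 -m creep '0.04 0.001 0.0025 0 0.12;0.04 0 0 0 0.1;0.04 0 0 0 0;0.04 0 0 0 0'; P='from bench import *;o=get_obs();print(o["wrist_torque"].round(2),o["joint_positions"][5].round(3))'; python3 -c "$P"; python3 -m creep '0.04 0 0 -0.003 0;0.04 0 0 -0.003 0;0.04 0 0 0 0;0.04 0 0 0 0'; python3 -c "$P"
```

```text
time: 14.22
tool_pos: [0.6152, -0.109, 0.2037]
ee_rot: [3.138, -0.007, -0.263]
wrist_force: [4.3, -5.8, -1.4]
width: 0.0572
finger_force: 30.0
[-1.19 -0.78  0.54] 1.569
time: 14.55
tool_pos: [0.6146, -0.1087, 0.2072]
ee_rot: [3.138, -0.004, -0.263]
wrist_force: [5.5, -6.8, -6.5]
width: 0.0577
finger_force: 30.0
[-1.24 -1.09  0.45] 1.569
```

```bash
python3 -m creep '0.04 0 0 -0.003 0;0.04 0 0 0 0;0.04 0 0 0 0'; python3 - <<'E'
from bench import *;from h import *
o=get_obs();print(o["wrist_torque"].round(2),o['wrist_force'].round(1))
w=snapshot('wrist')['color'];s=snapshot('scene')['color'][150:300,170:290]
cv2.imwrite('pics/h.png',np.hstack([cv2.resize(w[110:300,130:380],(500,380)),cv2.resize(s,(300,380),interpolation=2)]))
E
```

```text
time: 14.8
tool_pos: [0.6138, -0.108, 0.2111]
ee_rot: [3.139, -0.002, -0.264]
wrist_force: [3.3, -3.7, -2.7]
width: 0.0576
finger_force: 30.0
[-0.92 -0.44  0.05] [ 3.3 -3.7 -2.7]
```

View pics/h.png

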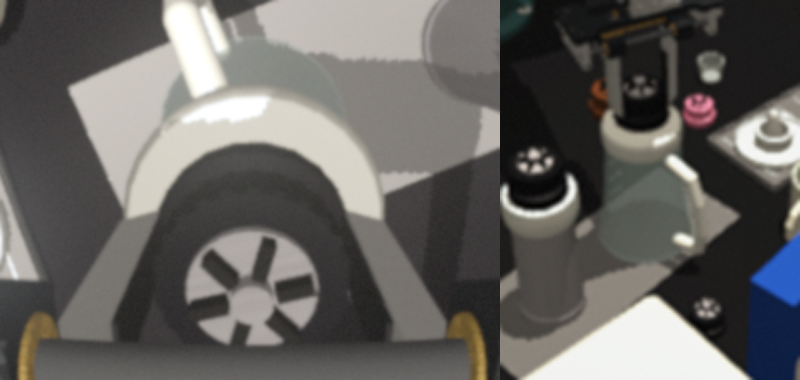

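The cap has risen 7.5 mm and the load is back down to about its own weight, so the thread is free. In the crop it sits upright between the fingers with the star at (252,293). I'll relieve the side force and lift straight up.

```bash
python3 -m creep '0.04 0.0014 0.0012 0 0;0.04 0 0 -0.006 0;0.04 0 0 -0.007 0;0.04 0 0 0 0'; python3 -m creep '0.04 0 0 -0.01 0;0.04 0 0 -0.01 0;0.04 0 0 -0.01 0;0.04 0 0 -0.01 0;0.04 0 0 -0.015 0;0.04 0 0 -0.015 0;0.04 0 0 -0.01 0;0.04 0 0 0 0;0.04 0 0 0 0;0.04 0 0 0 0;0.04 0 0 0 0'
python3 - <<'E'
from bench import *;from h import *
o=get_obs();print(o["wrist_torque"].round(2),o['wrist_force'].round(1),o['tool_pos'].round(4))
w=snapshot('wrist')['color'];s=snapshot('scene')['color'][100:290,160:330]
cv2.imwrite('pics/i.png',np.hstack([cv2.resize(w[110:300,130:380],(400,304)),cv2.resize(s,(340,304),interpolation=2)]))
E
```

```text
time: 15.23
tool_pos: [0.6141, -0.1069, 0.2275]
ee_rot: [-3.14, -0.002, -0.264]
wrist_force: [-0.0, 0.2, -0.9]
width: 0.0575
finger_force: 30.0
time: 16.15
tool_pos: [0.6134, -0.1074, 0.3038]
ee_rot: [-3.142, 0.003, -0.265]
wrist_force: [0.9, -0.1, -1.3]
width: 0.0574
finger_force: 30.0
[ 0.03  0.16 -0.  ] [ 0.9 -0.1 -1.3] [ 0.6134 -0.1074  0.3038]
```

View pics/i.png

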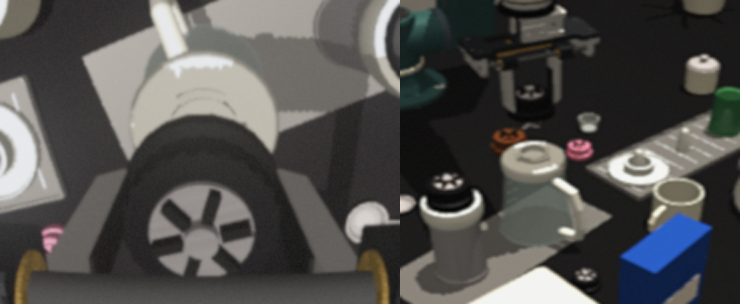

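The cap is held upright about 10 cm above the now bare jar neck, scene panel (532,100) over (535,155). The lid is still on its peg at (638,165). I'm handing in.

```bash
python3 -c "
from bench import *
print(close_job())"
```

```text
the job is handed in; nothing more can be done
None
```

I handed the job in at about 16 s: the lid is flat on the tray over the -y end peg, and the gripper is holding the blade cap upright about 10 cm above the glass jar (it unscrewed clockwise seen from above).

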